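# Tip the nail board down and push it up to the stop

### The job

Get the red nail board ready for hammering: push it over so that it lies flat on the bench with its red, nailed face up, then push it along the bench until its whole leading edge (the one that was on top) is flush against the blue stop. Only push the board with the fingers, never pinch it or lift it off the bench, and leave everything else where it is; finish with the hand clear.

Things in the scene. Friction and masses are not known exactly. Their poses are not given: they have to be found in the camera images.
- board: Loose wooden board 200 mm wide (y), 130 mm high (z), 21 mm thick (x), about 0.36 kg, standing on a long edge. A light push near its top tips it past balance (about 9 degrees); it then falls by itself and lies flat. Red nailed face looks along -x, away from the stop; bare plywood face along +x, towards the stop. Origin: middle of the foot edge, mid-thickness; z runs to the top edge.
- board_top (a point): Middle of the board's top edge as it stands: 130 mm from the foot edge along the board's z, mid-thickness. Once the board lies down this edge is its leading edge towards the stop.
- board_foot (a point): Middle of the board's foot edge (same as the board's origin), mid-thickness. Once the board lies down this is the trailing edge, 10.5 mm above the bench, and the one to push on.
- board_nails (a point): Centre of the red face, 65 mm from the foot edge. An arc of nine half-driven nails sticks 14 mm out of this face, all 40 to 86 mm from the foot edge and within 70 mm of the board's middle; the band above them is clear for pushing.
- stop: Straight blue batten fixed to the bench beyond the board: 340 mm long (y), 30 mm deep (x), 26 mm high. Origin: centre of its underside; x points away from the board. Flat paper lies before it, under the board. The standing board has 35 to 75 mm to spare between where its top edge will land and the stop, and is up to 0.25 rad askew to it.
- stop_face (a point): Middle of the stop's flat face that looks towards the board, 15 mm before the stop's origin (-x of the stop), 10.5 mm above the bench; same axes as the stop.
- glue: Bystander: white glue bottle with orange cap, diameter 56 mm, 140 mm tall, standing; origin centre of underside.
- jar: Bystander: glass jar with yellow lid, diameter 66 mm, 80 mm tall, standing; origin centre of underside.
- can: Bystander: green paint can, diameter 74 mm, 85 mm tall, standing; origin centre of underside.
- cup: Bystander: blue cup of pencils, diameter 72 mm, 90 mm tall (pencils to 135 mm), standing; origin centre of underside.
- hammer: Bystander: hammer 280 mm long lying along its x on the bench; origin under its middle.
- pliers: Bystander: red-handled pliers, 165 mm long along x, 65 mm over the handles, 12 mm thick, lying; origin under the middle.
- offcut: Bystander: dark wood offcut 50 x 90 x 35 mm, lying; origin centre of underside.
Not all that is in view belongs to the job. What is shaped like the board but green, pink or turquoise is not meant.

How it is judged (in metres and radians):
On the way, in this order (a step that is already met when the one before it is completed fails the run):
1. the board lies flat on the bench, nailed face up, still short of the stop (angle between board's own x axis and vertical above 3.06 rad and height (world z) of board_nails below 0.027 m and x of board_top in the frame of stop_face below -0.008 m), for 0.2 s.
2. the board's leading edge is flush against the stop (angle between board's own x axis and vertical above 3.06 rad and height (world z) of board_nails below 0.027 m and x of board_top in the frame of stop_face between -0.004 and 0.004 m and angle between the y axis of board and the y axis of stop, either way round below 0.035 rad and y of board_top in the frame of stop_face between -0.075 and 0.075 m), for 0.2 s.
At the end, for the whole second after the job is handed in: The board lies flat on the bench (within 4.5 degrees, not raised), red nailed face up, at rest, the edge that was on top within 4 mm of the stop's face, parallel to it within 2 degrees, and its middle within 75 mm of the stop's middle so that the whole edge is backed (all of step 2 and linear speed of board below 0.01 m/s and angular speed of board below 0.05 rad/s); the robot touches nothing.
It fails at once if the board is lifted off the bench (height (world z) of board_foot above 0.035 m or height (world z) of board_nails above 0.09 m or (angle between board's own x axis and vertical above 2.8 rad and height (world z) of board_nails above 0.06 m)).
It fails at once if the board is pinched between the fingers by its two faces (angle between board's own z axis and vertical below 1.3 rad and contact force between each of board_c0, board_c1 and the fingers above 2 N).
It fails at once if a bystander (glue, jar, can or cup) is moved more than 15 mm or tipped (distance of any of glue, jar, can, cup from where it was at the start of the episode above 0.015 m or angle between any of glue, jar, can, cup's own z axis and vertical above 0.35 rad).
It fails at once if a bystander (hammer, pliers or offcut) is moved more than 15 mm or tipped (distance of any of hammer, pliers, offcut from where it was at the start of the episode above 0.015 m or angle between any of hammer, pliers, offcut's own z axis and vertical above 0.35 rad).
It also fails if it takes over 40 s, if anything falls off the work surface, if the arm or the gripper's body presses on something with over 40 N, if the wrist force passes 120 N, or if a joint passes its speed limit or range.

### The arm

A 6-joint arm with a two-finger parallel gripper is mounted at the origin on the work surface. World frame = base frame: x ahead of the robot, y to its left, z up, the work surface at z = 0. Lengths are in mm, angles in rad, forces in N, time in s.
With the tool pointing down it reaches from about 350 to 775 mm from the base axis. Payload 7.3 kg.
Tool frame: the origin (TCP) lies at the very end of the fingers, on their centre line; the grasp point (between the pads) lies 19 mm behind it; x points along the fingers, y is the direction in which the jaws open and shut, and the axes are right-handed (so a half turn about x gives the same grasp; the last joint's range is limited). The gripper opens to 92 mm and grips with 3 to 60 N. Pads are 19 mm wide; open, the fingers measure 130 mm over their backs; the gripper's body (75 mm by 190 mm) begins 47 mm behind the grasp point.
Start: joints at [-1.294, 0.342, 1.524, -0, 1.275, -0.146], TCP at [215.439, -478.78, 226.741] pointing down, gripper open.
Joint ranges: [-2.53, 2.53], [-0.77, 2.02], [0.04, 2.7], [-1, 4.14], [0.28, 2.66], [-3.11, 3.11]. Speed limits (rad/s): [2.57, 2.57, 3.14, 3.14, 3.14, 3.14].

### API

Orientations are given as [roll, pitch, yaw] about the fixed x, y, z axes, in that order (R = Rz(yaw) Ry(pitch) Rx(roll)).
In Python, from plant import bot gives the robot as it stands.
- The arm moves only by the tool step_arm, never from a script. Its argument "targets" is a list that holds one entry, the list of rows, each a list of 4 numbers: the shift along the tool's x, y, z in m, then the turn about the tool's x in degrees. A call has exactly 5 rows; each row is the pose to reach, as a shift and turn from the pose measured when the call began, along the tool's axes at that moment; what a row does not reach only later rows make up. A row lasts 1/12 s, in which the tool goes at most 41.7 mm and 7.16 degrees, less where a joint would pass 70% of its speed; a pose out of reach is approached as far as the arm can. A call with a gripper value outside its range is refused whole. "jaw" is the closure, from 0 (fully open) to 1 (shut), set as the call begins (left out, the last holds). The fingers move at their own pace and stop on an object; the grip force is fixed at half the most. Time passes only in rows, so rows that repeat a pose let the fingers close, or fill a call up. It gives the time, the measured TCP pose, the force and the opening at its end, in the units of the state.
- bot.get_obs(): the state, without advancing time (a new reading comes with each control period).
- bot.capture(name): name is "scene" or "side" or "wrist"; returns a dict with "color" (400x640x3 uint8, red, green, blue), "depth" (400x640 float32, mm along the optical axis (not along the pixel's ray), 0 where there is no reading), "fov_y" (degrees; the focal length in pixels is half the picture's height over the tangent of half this angle, whatever the lens; pixels are square), "cx", "cy" (the principal point, pixels), "rvec" (rotation vector, rad) and "tvec" (3), from world to camera coordinates, as OpenCV has them. Camera axes: x right, y down, z forward; pixel columns grow to the right and rows downward; lengths in mm; the calibration is good to about 2 mm. The wrist camera is an equidistant fisheye: a pixel r from the principal point sees the ray r / f radians off the axis. A picture is of the moment at which its call begins.
- bot.close_job(): hands the job in, once; it reports no verdict.
The state is a dict: "time": time; "joint_positions": joint angles; "dq": joint speeds; "tau": joint torques, N m; "tool_pos": TCP position; "tcp_rot": TCP orientation; "contact_force": force on the tool from outside, world axes, zero at the start; "moment": the same for the moment, N m; "grip_width": finger opening in mm.
Only numpy, scipy, OpenCV 4.12 (cv2) and the standard library are available. Lean on these libraries where they do the work, as an engineer would, in place of code of your own. Each camera call takes 0.05 s, during which the arm holds its last target. There are 200 camera calls.

## Working session

There is one attempt and no reset: what is moved stays moved. The work goes in short steps, Python scripts to look and compute and a tool call to move; the robot and the scene stay as the last step left them, time stands still between calls to the robot, and variables do not carry over. Pictures are saved under pics/ and viewed, about 8 in all and at most 12, crops included, and the job is handed in when it is done.

Besides the shell and the picture viewer there is one more tool, called after "Call:" as name([rows], argument=value, ...), one row to a line, values as JSON. step_arm: Moves the arm, as the interface text tells. Its arguments: {"type":"object","properties":{"targets":{"type":"array","items":{"type":"array","items":{"type":"array","items":{"type":"number"}}}},"jaw":{"type":"number"}},"required":["targets"]}

```bash
mkdir -p pics; cat > h.py <<'E'
import numpy as np, cv2
from plant import bot
def cap(n):
    c=bot.capture(n); R=cv2.Rodrigues(np.array(c['rvec'],float))[0]; t=np.array(c['tvec'],float).ravel()
    f=200/np.tan(np.radians(c['fov_y'])/2); d=c['depth'].astype(float)
    v,u=np.mgrid[:d.shape[0],:d.shape[1]]
    P=np.stack([(u-c['cx'])/f*d,(v-c['cy'])/f*d,d],-1)
    W=(P-t)@R
    W[d<=0]=np.nan
    return c,W
def save(n,c): cv2.imwrite('pics/'+n,c['color'][...,::-1])
E
python3 - <<'E'
from h import *
for n in('scene','side'):
    c,W=cap(n); save(n+'1.png',c); np.savez(n+'1.npz',col=c['color'],W=W)
    print(n,c['fov_y'],-cv2.Rodrigues(np.array(c['rvec']))[0].T@np.array(c['tvec']).ravel())
print(bot.get_obs())
E
```

```text
scene 50.09908620088545 [1189.27743515  621.18984958 1284.94832548]
side 46.27167843228575 [  260.83961601 -1056.45434809  1259.74801333]
{'time': 0.1, 'joint_positions': array([-1.29401650e+00,  3.42656046e-01,  1.52489700e+00,  4.23609221e-05,
        1.27539184e+00, -1.45985994e-01]), 'dq': array([ 4.98782298e-05, -1.43886835e-03, -1.98636715e-03,  2.66401632e-03,
       -6.88422709e-05,  6.80324314e-04]), 'tau': array([ 1.65676120e-03, -4.32006490e+01, -2.44692779e+01,  7.19185523e-02,
        5.25902468e-02, -6.14501892e-05]), 'tool_pos': array([ 215.3421728 , -478.42238179,  226.12144841]), 'tcp_rot': array([-1.7467307 ,  1.56944349,  1.81761541]), 'contact_force': array([-0.09524088,  0.41775299,  0.33442104]), 'moment': array([-0.02254956, -0.01394849,  0.00812211]), 'grip_width': 91.67538330881325}
```

View pics/scene1.png

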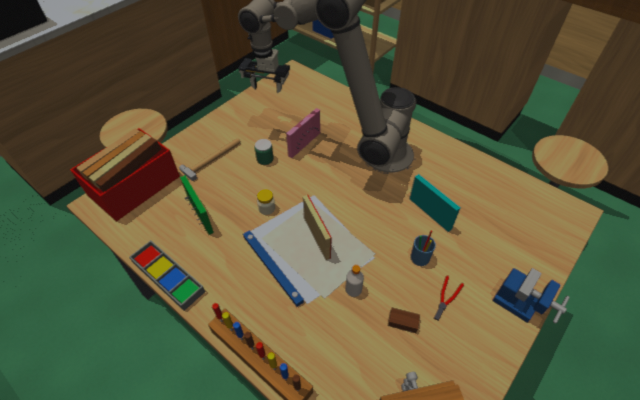

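View pics/side1.png

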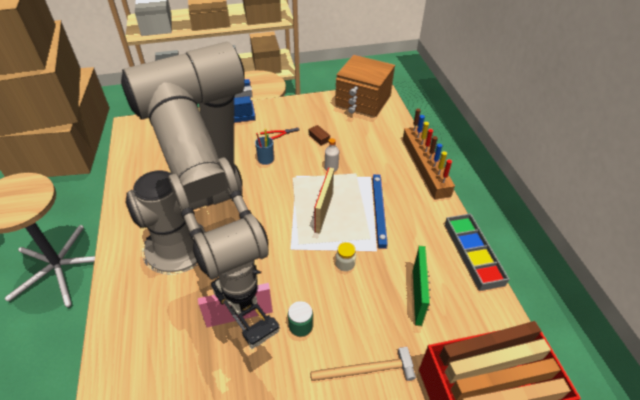

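The scene view shows the board at about (318,227), the stop at (272,267), the glue bottle at (355,280) and the jar at (266,202). In the side view the board is at (323,200) and the stop at (380,210). Next I'll measure them.

```bash
python3 - <<'E'
from h import *
for n,bx,sx in(('scene',(298,190,335,262),(240,228,306,306)),('side',(308,165,340,235),(368,170,392,250))):
    z=np.load(n+'1.npz'); col=z['col'].astype(int); W=z['W']
    def sub(b): 
        a,t,c,d=b; return col[t:d,a:c].reshape(-1,3),W[t:d,a:c].reshape(-1,3)
    c,w=sub(sx); m=(c[:,2]>c[:,0]+40)&(w[:,2]>18)&(w[:,2]<36)
    q=w[m][:,:2].astype(np.float32); r=cv2.minAreaRect(q); print(n,'stop',m.sum(),r,np.median(w[m][:,2])); print(cv2.boxPoints(r).round())
    c,w=sub(bx)
    for lo,hi in((120,140),(60,110),(30,60)):
        m=(w[:,2]>lo)&(w[:,2]<hi); q=w[m][:,:2].astype(np.float32)
        r=cv2.minAreaRect(q); print('board',lo,m.sum(),r); print(cv2.boxPoints(r).round().tolist())
    # bystanders: clusters near
    for nm,(a,t,cc,d) in dict(scene=dict(glue=(344,262,366,297),jar=(256,188,277,214),can=(254,140,275,164),cup=(410,232,437,266)),side=dict(glue=(322,138,342,168),jar=(334,242,357,270),can=(287,302,315,335),cup=(254,130,276,163)))[n].items():
        _,w=sub((a,t,cc,d)); w=w[(w[:,2]>25)&(w[:,2]<150)]; print(nm,np.nanmin(w,0).round(),np.nanmax(w,0).round())
E
```

```text
scene stop 697 ((720.9847412109375, 7.096160888671875), (340.9278869628906, 30.872671127319336), 76.66340637207031) 26.38488240007503
[[ 667. -155.]
 [ 697. -162.]
 [ 775.  169.]
 [ 745.  177.]]
board 120 343 ((524.862548828125, 43.244171142578125), (200.20777893066406, 23.551807403564453), 63.373748779296875)
[[469.0, -41.0], [491.0, -52.0], [580.0, 127.0], [559.0, 138.0]]
board 60 237 ((528.531982421875, 44.321380615234375), (200.7161407470703, 20.261980056762695), 64.51419067382812)
[[476.0, -42.0], [494.0, -51.0], [581.0, 131.0], [563.0, 139.0]]
board 30 125 ((529.3458251953125, 41.975318908691406), (200.99095153808594, 20.755617141723633), 65.75599670410156)
[[479.0, -45.0], [498.0, -54.0], [580.0, 129.0], [561.0, 138.0]]
glue [581. 246.  25.] [635. 299. 148.]
jar [ 516. -221.   26.] [ 578. -156.   87.]
can [ 327. -420.   25.] [ 399. -344.   95.]
cup [324. 339.  25.] [396. 410. 142.]
side stop 507 ((714.6861572265625, 5.7115020751953125), (339.44921875, 27.9587345123291), 76.8720932006836) 25.469597402979787
[[ 663. -156.]
 [ 690. -163.]
 [ 767.  168.]
 [ 740.  174.]]
board 120 292 ((521.3161010742188, 43.70137023925781), (204.11241149902344, 22.079072952270508), 63.49979019165039)
[[466.0, -43.0], [486.0, -53.0], [577.0, 130.0], [557.0, 140.0]]
board 60 197 ((513.6495361328125, 44.162391662597656), (202.56838989257812, 36.77743911743164), 63.537437438964844)
[[452.0, -38.0], [485.0, -55.0], [575.0, 127.0], [542.0, 143.0]]
board 30 124 ((539.5794067382812, 102.2806396484375), (326.5132751464844, 44.52962112426758), 66.66470336914062)
[[454.0, -39.0], [495.0, -56.0], [625.0, 243.0], [584.0, 261.0]]
glue [575. 239.  25.] [626. 421. 146.]
jar [ 507. -227.   25.] [ 570. -163.   86.]
can [ 319. -422.   25.] [ 391. -351.   92.]
cup [320. 330.  25.] [391. 418. 137.]
```

```bash
cat >> h.py <<'E'
from scipy.spatial.transform import Rotation as Ro
def go(x,y,z,ang):
    "shift in tool axes (m) and turn (deg) to reach world xyz mm with tool y along ang deg (mod 180)"
    o=bot.get_obs(); R=Ro.from_euler('xyz',o['tcp_rot']).as_matrix()
    s=R.T@(np.array([x,y,z])-o['tool_pos'])/1000
    a=np.degrees(np.arctan2(R[1,1],R[0,1])); t=-((ang-a+90)%180-90)  # tool x down
    print('t',round(o['time'],2),'pos',o['tool_pos'].round(1),'yang',round(a,1),'down',R[:,0].round(3),'q6',o['joint_positions'][5].round(2),'F',o['contact_force'].round(1),'shift',s.round(4),'turn',round(t,1))
E
python3 -c "
from h import *
go(456,77,226,63.45)"
```

```text
t 0.1 pos [ 215.3 -478.4  226.1] yang -65.8 down [-0.     0.001 -1.   ] q6 -0.15 F [-0.1  0.4  0.3] shift [ 0.0008 -0.4078 -0.4473] turn 50.8
```

Call:
step_arm([
  [[0,-0.025,-0.028,3],[0,-0.05,-0.055,6],[0,-0.075,-0.082,9],[0,-0.1,-0.11,12],[0,-0.125,-0.137,15]],
], jaw=0)

```text
time: 0.52
tool_pos: [289.2, -306.4, 226.0]
tcp_rot: [-1.417, 1.569, 1.882]
contact_force: [0.8, -0.2, -0.0]
grip_width: 91.9
```

```bash
python3 -c "
from h import *
go(456,77,226,63.45)"
```

```text
t 0.52 pos [ 289.2 -306.4  226. ] yang -81.0 down [-0.001  0.002 -1.   ] q6 0.42 F [ 0.8 -0.2 -0. ] shift [ 0.0006 -0.3524 -0.225 ] turn 35.6
```

Call:
step_arm([
  [[0,-0.032,-0.02,3.5],[0,-0.064,-0.041,7],[0,-0.096,-0.061,10.5],[0,-0.128,-0.082,14],[0,-0.16,-0.102,17.5]],
])

```text
time: 0.93
tool_pos: [365.0, -130.5, 226.2]
tcp_rot: [-1.13, 1.569, 1.861]
contact_force: [0.3, -0.4, -0.4]
grip_width: 91.9
```

```bash
python3 -c "
from h import *
go(456,77,226,63.45)"
```

```text
t 0.93 pos [ 365.  -130.5  226.2] yang -98.7 down [-0.001  0.002 -1.   ] q6 1.18 F [ 0.3 -0.4 -0.4] shift [ 0.0006 -0.2188 -0.0588] turn 17.9
```

Call:
step_arm([
  [[0,-0.035,-0.01,3.6],[0,-0.075,-0.02,7.2],[0,-0.115,-0.031,10.8],[0,-0.16,-0.043,14.4],[0,-0.195,-0.0525,17.9]],
])

```text
time: 1.35
tool_pos: [446.4, 56.6, 226.5]
tcp_rot: [-0.715, 1.569, 1.96]
contact_force: [0.7, -0.9, 0.3]
grip_width: 92.1
```

Call:
step_arm([
  [[0,-0.012,0,0],[0,-0.024,0,0],[0,-0.024,0,0],[0,-0.024,0,0],[0,-0.024,0,0]],
])

```text
time: 1.77
tool_pos: [456.7, 76.9, 226.4]
tcp_rot: [-0.335, 1.569, 2.339]
contact_force: [-0.3, -0.2, -0.0]
grip_width: 91.7
```

```bash
python3 -c "
from h import *
go(465,72.5,110,63.45)"
```

```text
t 1.77 pos [456.7  76.9 226.4] yang -116.8 down [-0.002  0.002 -1.   ] q6 2.04 F [-0.3 -0.2 -0. ] shift [ 0.1163  0.0003 -0.0096] turn -0.2
```

Call:
step_arm([
  [[0.03,0,0,0],[0.06,0,0,0],[0.09,0,0,0],[0.114,0,0,0],[0.114,0,-0.01,0]],
])

```text
time: 2.18
tool_pos: [461.0, 71.6, 108.5]
tcp_rot: [0.327, 1.559, 3.0]
contact_force: [-0.7, 0.1, -0.1]
grip_width: 91.7
```

Call:
step_arm([
  [[0,0,-0.005,0],[0,0,-0.01,0],[0,0,-0.014,0],[0,0,-0.018,0],[0,0,-0.022,0]],
])

```text
time: 2.6
tool_pos: [481.8, 61.3, 109.4]
tcp_rot: [0.301, 1.561, 2.974]
contact_force: [-0.4, 0.2, -0.5]
grip_width: 92.0
```

```bash
python3 - <<'E'
from h import *
go(500,55,112,63.45)
c,W=cap('scene'); s=W[190:262,298:335].reshape(-1,3)
c2=cv2.resize(c['color'][150:310,220:400],None,fx=4,fy=3.75); cv2.imwrite('pics/p3.png',c2[...,::-1])
E
```

```text
t 2.6 pos [481.8  61.3 109.4] yang -116.9 down [-0.01   0.002 -1.   ] q6 2.01 F [-0.4  0.2 -0.5] shift [-0.0028 -0.0026 -0.0191] turn -0.3
```

View pics/p3.png

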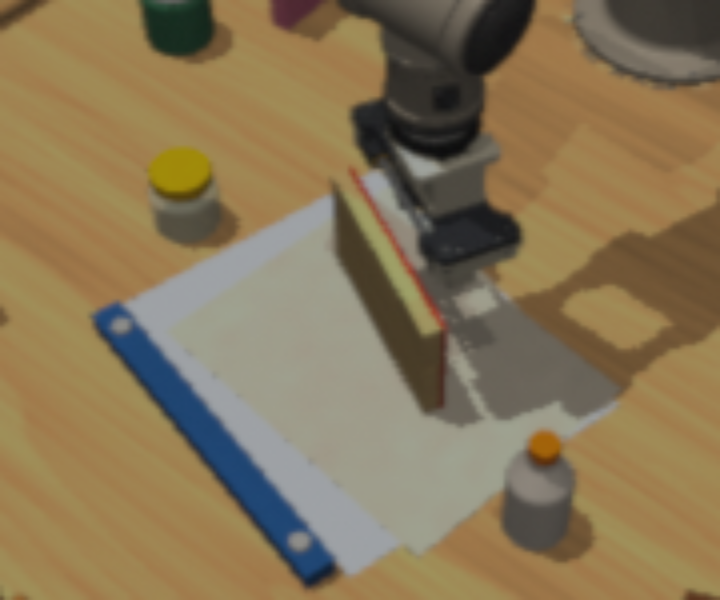

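The crop shows the hand behind the red face, with the fingers near (440,210) and the board still standing at (390,290). I'll push it now.

Call:
step_arm([
  [[0,0,-0.006,0],[0,0,-0.012,0],[0,0,-0.018,0],[0,0,-0.024,0],[0,0,-0.029,0]],
])

```text
time: 3.07
tool_pos: [508.8, 47.7, 108.9]
tcp_rot: [0.309, 1.562, 2.982]
contact_force: [-0.4, -0.5, 0.2]
grip_width: 91.7
```

Call:
step_arm([
  [[0,0,-0.005,0],[0,0,-0.01,0],[0,0,-0.015,0],[0,0,-0.02,0],[0,0,-0.02,0]],
])

```text
time: 3.48
tool_pos: [527.6, 38.2, 108.8]
tcp_rot: [0.314, 1.562, 2.986]
contact_force: [0.0, -0.1, -0.1]
grip_width: 92.1
```

```bash
cat > look.py <<'E'
from h import *
import sys
go(500,55,112,63.45)
c,W=cap('scene')
c2=cv2.resize(c['color'][150:310,220:400],None,fx=4,fy=3.75); cv2.imwrite('pics/'+sys.argv[1],c2[...,::-1])
E
python3 look.py p4.png
```

```text
t 3.48 pos [527.6  38.2 108.8] yang -116.9 down [-0.008  0.001 -1.   ] q6 1.97 F [ 0.  -0.1 -0.1] shift [-0.003  -0.0025  0.0322] turn -0.3
```

View pics/p4.png

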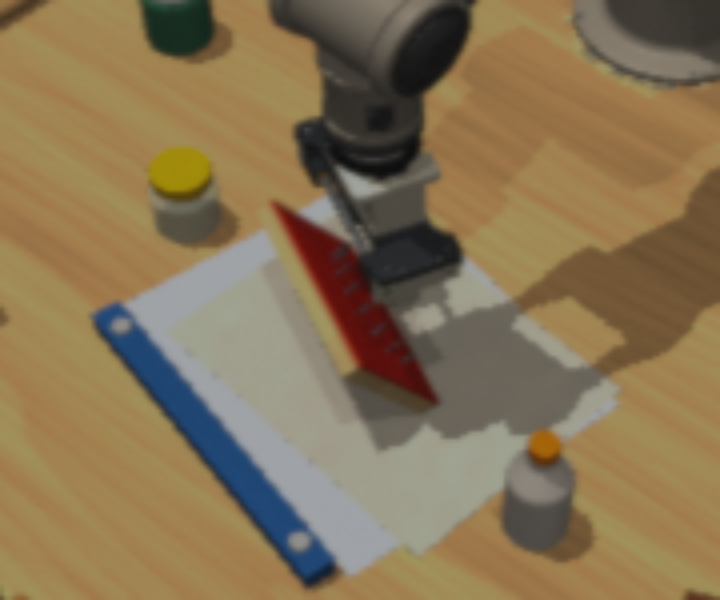

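The board is past balance and falling, with the red face turning upward around (360,310). I'll back off so it can settle.

Call:
step_arm([
  [[0,0,0.02,0],[0,0,0.045,0],[0,0,0.07,0],[0,0,0.09,0],[0,0,0.09,0]],
])

```text
time: 3.95
tool_pos: [442.8, 80.5, 109.3]
tcp_rot: [0.324, 1.558, 2.997]
contact_force: [0.2, -0.8, 0.1]
grip_width: 91.9
```

Call:
step_arm([
  [[0,0,0,0],[0,0,0,0],[0,0,0,0],[0,0,0,0],[0,0,0,0]],
])

```text
time: 4.37
tool_pos: [443.3, 80.2, 109.2]
tcp_rot: [0.323, 1.558, 2.996]
contact_force: [-0.2, -0.7, 0.5]
grip_width: 91.5
```

```bash
cat > meas.py <<'E'
from h import *
import sys
go(*map(float,sys.argv[2:6]))
S=dict(scene=(721,7.1),side=(714.7,5.7))
a=np.radians(-13.25); X=np.array([np.cos(a),np.sin(a)]); Y=np.array([-X[1],X[0]])
for n in S:
    c,W=cap(n); k=c['color'].astype(int)
    m=(k[...,0]>1.8*k[...,1])&(k[...,0]>60)&(W[...,2]>10)&(W[...,2]<28)
    m&=(abs(W[...,0]-600)<150)&(abs(W[...,1])<150)
    q=W[m][:,:2].astype(np.float32); r=cv2.minAreaRect(q)
    face=np.array(S[n])-15*X; b=(cv2.boxPoints(r)-face)@np.array([X,Y]).T
    # sides extremes: keep long axis
    print(n,m.sum(),np.median(W[m][:,2]).round(1),'rect',np.round(r[0],1),np.round(r[1],1),round(r[2],2)); print(b.round(1).tolist(),'world',cv2.boxPoints(r).round().tolist())
    if n=='scene': cv2.imwrite('pics/'+sys.argv[1],cv2.resize(c['color'][150:310,220:400],None,fx=4,fy=3.75)[...,::-1])
E
python3 meas.py p5.png 470 55 100 76.75
```

```text
t 4.37 pos [443.3  80.2 109.2] yang -116.8 down [-0.013  0.002 -1.   ] q6 2.04 F [-0.2 -0.7  0.5] shift [ 0.0088  0.0104 -0.0353] turn -13.6
scene 1675 21.4 rect [594.6   8.6] [205. 130.] 63.56
[[-195.0, -112.5], [-68.5, -142.1], [-21.7, 57.5], [-148.3, 87.1]] world [[491.0, -54.0], [607.0, -112.0], [698.0, 71.0], [582.0, 129.0]]
side 1498 20.9 rect [589.6   8.7] [206.8 129.3] 63.59
[[-193.9, -111.7], [-68.0, -141.1], [-20.9, 60.2], [-146.9, 89.6]] world [[486.0, -55.0], [602.0, -113.0], [694.0, 73.0], [578.0, 130.0]]
```

View pics/p5.png

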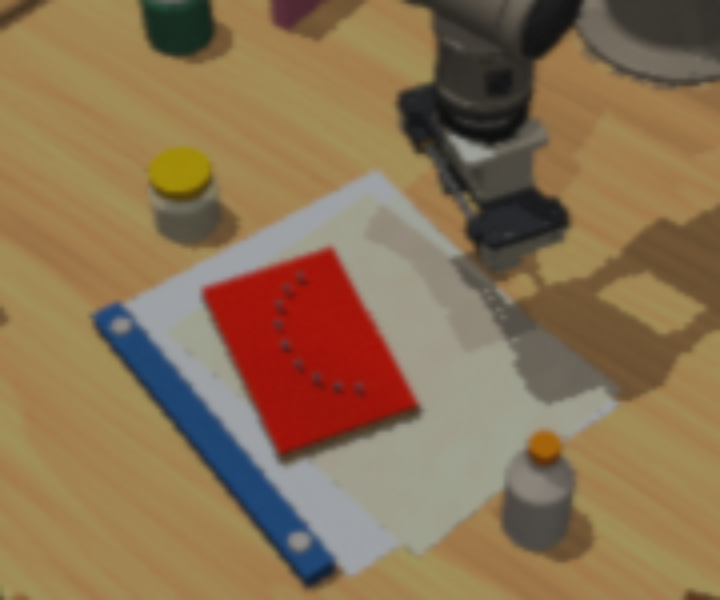

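The board lies flat with the red face up at (310,350), about 45 mm short of the stop and 13° askew. Next I'll line the hand up square to the stop, behind the trailing edge.

```bash
python3 -c "
from h import *
go(478.6,37,100,76.75)"
```

```text
t 4.47 pos [443.   80.3 109.1] yang -116.8 down [-0.013  0.002 -1.   ] q6 2.04 F [ 0.2  1.4 -0.5] shift [ 0.0086  0.0226 -0.0514] turn -13.6
```

Call:
step_arm([
  [[0,0.008,-0.017,-4.5],[0,0.015,-0.034,-9],[0,0.0226,-0.051,-13.6],[0,0.0226,-0.051,-13.6],[0,0.0226,-0.051,-13.6]],
])

```text
time: 4.88
tool_pos: [478.4, 36.7, 108.3]
tcp_rot: [0.082, 1.557, 2.989]
contact_force: [-0.3, 0.3, -0.1]
grip_width: 91.9
```

```bash
python3 -c "
from h import *
go(478.6,37,7,76.75)"
```

```text
t 4.88 pos [478.4  36.7 108.3] yang -103.4 down [-0.014  0.002 -1.   ] q6 1.72 F [-0.3  0.3 -0.1] shift [ 0.1013 -0.0005 -0.0015] turn -0.2
```

Call:
step_arm([
  [[0.03,0,0,0],[0.06,0,0,0],[0.085,0,0,0],[0.098,0,0,0],[0.098,0,-0.001,0]],
])

```text
time: 5.3
tool_pos: [475.0, 37.6, 7.7]
tcp_rot: [0.099, 1.55, 3.005]
contact_force: [-1.0, 0.1, -1.0]
grip_width: 91.8
```

```bash
python3 -c "
from h import *
go(561.8,17.4,8,76.75)"
```

```text
t 5.3 pos [475.   37.6   7.7] yang -103.5 down [-0.02   0.003 -1.   ] q6 1.72 F [-1.   0.1 -1. ] shift [-0.0021 -0.0007 -0.0891] turn -0.2
```

Call:
step_arm([
  [[0,0,-0.006,0],[-0.001,0,-0.012,0],[-0.001,0,-0.018,0],[-0.001,0,-0.024,0],[-0.001,0,-0.03,0]],
])

```text
time: 5.72
tool_pos: [505.4, 30.4, 9.0]
tcp_rot: [0.094, 1.552, 2.999]
contact_force: [-3.4, -0.1, -0.0]
grip_width: 91.5
```

Call:
step_arm([
  [[0,0,-0.005,0],[-0.001,0,-0.01,0],[-0.001,0,-0.015,0],[-0.001,0,-0.02,0],[-0.001,0,-0.025,0]],
])

```text
time: 6.13
tool_pos: [529.3, 24.3, 9.5]
tcp_rot: [0.109, 1.55, 3.014]
contact_force: [-5.3, -0.3, 4.7]
grip_width: 91.5
```

Call:
step_arm([
  [[0,0,-0.003,0],[0,0,-0.006,0],[0,0,-0.01,0],[0,0,-0.014,0],[0,0,-0.016,0]],
])

```text
time: 6.55
tool_pos: [545.5, 20.4, 9.2]
tcp_rot: [0.11, 1.551, 3.016]
contact_force: [-3.4, -1.3, 1.8]
grip_width: 91.7
```

```bash
python3 meas.py p6.png 561.8 17.4 8 76.75
```

```text
t 6.55 pos [545.5  20.4   9.2] yang -103.5 down [-0.02   0.003 -1.   ] q6 1.7 F [-3.4 -1.3  1.8] shift [ 0.0008 -0.0009 -0.0166] turn -0.3
scene 1761 21.6 rect [626.1  14.5] [202.9 131.9] 74.33
[[-149.2, -113.1], [-17.4, -118.7], [-8.9, 84.0], [-140.6, 89.6]] world [[535.0, -65.0], [662.0, -101.0], [717.0, 94.0], [590.0, 130.0]]
side 1264 21.1 rect [622.5  15.3] [208.5 126. ] 74.46
[[-144.1, -113.4], [-18.2, -118.5], [-9.8, 89.9], [-135.7, 94.9]] world [[534.0, -68.0], [655.0, -102.0], [711.0, 99.0], [590.0, 133.0]]
```

View pics/p6.png

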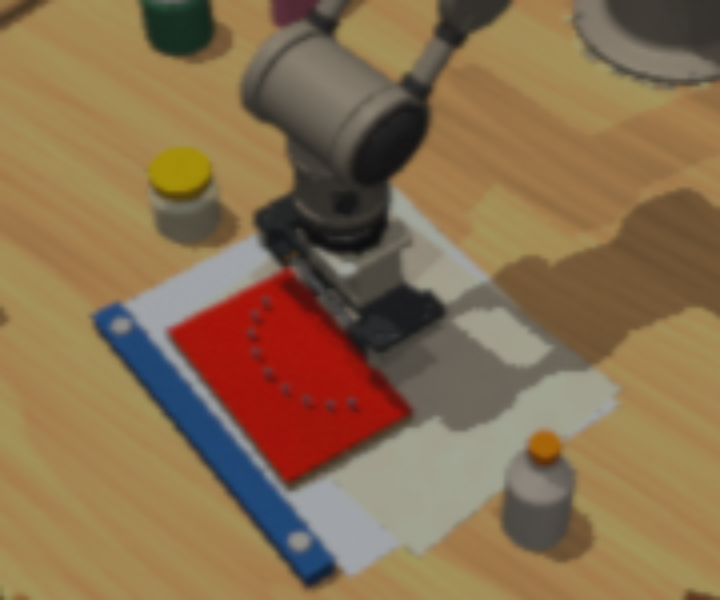

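The board is turning square. It is at (290,375), with roughly 9 to 18 mm left to the stop. I'll keep going slowly and watch the force.

Call:
step_arm([
  [[0,0,-0.003,0],[0,0,-0.006,0],[0,0,-0.009,0],[0,0,-0.011,0],[0,0,-0.013,0]],
])

```text
time: 7.07
tool_pos: [558.1, 17.7, 9.0]
tcp_rot: [0.091, 1.55, 2.996]
contact_force: [-5.8, 1.0, 4.4]
grip_width: 91.9
```

Call:
step_arm([
  [[0,0,-0.001,0],[0,0,-0.002,0],[0,0,-0.003,0],[0,0,-0.004,0],[0,0,-0.004,0]],
])

```text
time: 7.48
tool_pos: [561.1, 17.2, 8.9]
tcp_rot: [0.083, 1.548, 2.989]
contact_force: [-7.3, 1.0, 6.0]
grip_width: 91.7
```

```bash
python3 meas.py p7.png 561.8 17.4 8 76.75
```

```text
t 7.48 pos [561.1  17.2   8.9] yang -103.5 down [-0.023  0.003 -1.   ] q6 1.7 F [-7.3  1.   6. ] shift [ 0.0009 -0.0004 -0.0007] turn -0.2
scene 1740 21.6 rect [637.5  13.5] [203.5 134.7] 76.6
[[-135.4, -114.5], [-0.7, -114.9], [-0.1, 88.6], [-134.8, 89.0]] world [[548.0, -70.0], [679.0, -101.0], [727.0, 97.0], [596.0, 128.0]]
side 1278 20.8 rect [634.6  12.4] [209.3 134. ] 76.38
[[-132.2, -116.1], [1.8, -117.0], [3.2, 92.3], [-130.8, 93.2]] world [[545.0, -74.0], [675.0, -105.0], [724.0, 98.0], [594.0, 130.0]]
```

Call:
step_arm([
  [[0,0,-0.001,0],[0,0,-0.002,0],[0,0,-0.003,0],[0,0,-0.004,0],[0,0,-0.004,0]],
])

```text
time: 8.0
tool_pos: [561.1, 17.2, 8.8]
tcp_rot: [0.084, 1.539, 2.991]
contact_force: [-16.1, 2.1, 14.0]
grip_width: 92.2
```

Call:
step_arm([
  [[0,0,-0.002,0],[0,0,-0.004,0],[0,0,-0.006,0],[0,0,-0.006,0],[0,0,-0.006,0]],
])

```text
time: 8.42
tool_pos: [561.0, 17.3, 8.4]
tcp_rot: [0.083, 1.526, 2.99]
contact_force: [-21.8, 4.2, 17.5]
grip_width: 92.1
```

Call:
step_arm([
  [[0,0,0.008,0],[0,0,0.02,0],[0,0,0.035,0],[0,0,0.05,0],[0,0,0.06,0]],
])

```text
time: 8.83
tool_pos: [503.0, 31.4, 11.2]
tcp_rot: [0.077, 1.528, 2.985]
contact_force: [-0.9, 0.9, -0.1]
grip_width: 92.1
```

Call:
step_arm([
  [[-0.03,0,0.01,0],[-0.06,0,0.02,0],[-0.09,0,0.03,0],[-0.12,0,0.03,0],[-0.14,0,0.03,0]],
])

```text
time: 9.25
tool_pos: [481.7, 37.5, 155.7]
tcp_rot: [0.06, 1.535, 2.968]
contact_force: [0.5, -1.4, 0.4]
grip_width: 92.0
```

```bash
python3 meas.py p8.png 561.8 17.4 8 76.75
```

```text
t 9.25 pos [481.7  37.5 155.7] yang -103.4 down [-0.035  0.006 -0.999] q6 1.72 F [ 0.5 -1.4  0.4] shift [ 0.1447  0.0006 -0.0878] turn -0.1
scene 1769 21.6 rect [640.2  13.1] [202.2 132. ] 77.29
[[-130.1, -114.4], [1.9, -113.1], [-0.0, 89.1], [-132.0, 87.8]] world [[554.0, -71.0], [682.0, -100.0], [727.0, 97.0], [598.0, 126.0]]
side 1525 20.9 rect [636.3  10.9] [207.8 131.1] 76.25
[[-129.0, -116.2], [2.1, -117.3], [3.9, 90.4], [-127.2, 91.6]] world [[548.0, -74.0], [675.0, -106.0], [725.0, 96.0], [597.0, 127.0]]
```

View pics/p8.png

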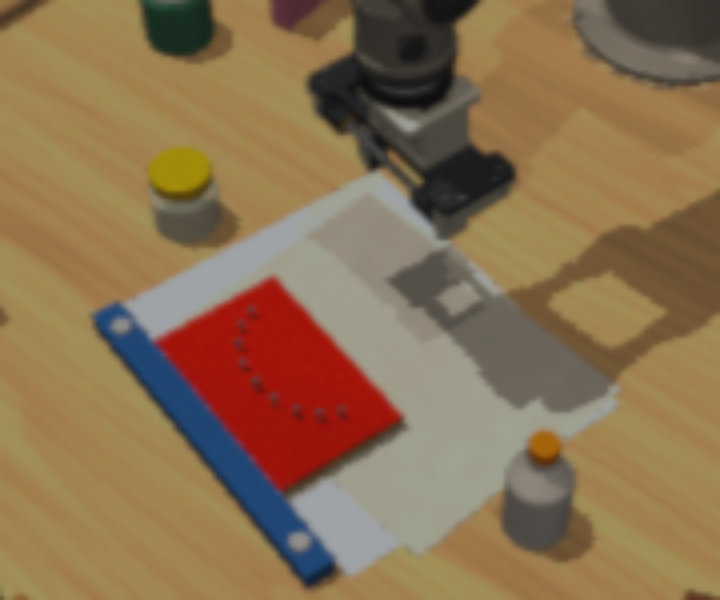

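The board is flush along the stop, from about (155,340) to (285,490), with the hand clear. The jar, can and glue are where they were. I'll hand the job in.

```bash
python3 -c "
from plant import bot
print(bot.get_obs()['contact_force']); print(bot.close_job())"
```

```text
[ 1.12116472 -0.02741133 -1.21197929]
the job is handed in; nothing more can be done
None
```

The board is lying flat with its red, nailed face up and its leading edge flush against the blue stop. I've handed the job in; no verdict was given. I pushed it over with a light push above the nails. Then I slid it along by its foot edge with the open fingers held square to the stop, until it stopped moving and the force rose to about 22 N. After that I backed the hand off and raised it.

**Final checks (about 9.3 s on the robot's clock):**

| Check | Measured | Limit |
|---|---|---|
| Leading-edge corners from the stop face | 0 to +2 mm (scene camera), +2 to +4 mm (side camera) | ±4 mm |
| Angle to the stop | within about 0.5° | 2° |
| Middle of the edge from the stop's middle | about −13 mm | ±75 mm |

- **Camera disagreement:** the two cameras differ by 4 to 6 mm in absolute x, so I measured the board against each camera's own view of the stop. The +4 mm side-camera reading at one corner would put the edge inside the stop, so I put it down to camera error.
- **Bystanders:** the jar, can and glue look unmoved in the last picture. I did not check the cup, hammer, pliers or offcut again, but the hand did not work near them.

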